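# Swing the rocker cover onto its second dowel and press it home

### The job

The rocker cover has been set on the cylinder head with its right-hand end on the tall dowel, but its left-hand end still rides on top of the short dowel, swung towards you. Without lifting it, push sideways near its left-hand end so that it swings about the tall dowel until you feel the slot drop over the short dowel and stop there (the timing housing that carries this dowel is slid sideways to set the chain, so its exact place is not known), then press that end straight down past the stiff seal until the cover sits flat on the head. The dowel bends easily, so swing the cover gently (no more than about 12 N sideways) and press it no harder than about 25 N, and leave the other things on the bench where they are.

Things in the scene. Friction and masses are not known exactly. Their poses are not given: they have to be found in the camera images.
- head: Aluminium cylinder head of a small four-cylinder engine, on two timber battens, fixed: 140 mm wide (its x; the intake ports, on the -x side, face the robot), flat machined top face 135 mm above the bench, 386 mm long in y with the timing-chain housing bolted flush onto its left-hand (+y) end, y 126 to 200 mm. Origin: on the bench, mid-width, 186 mm from the right-hand end; z up.
- dowel_pivot: Tall steel dowel at the head's right-hand end (head x 0, y -150 mm), 12 mm across, standing 14 mm above the head's top face. Origin: its foot, level with the top face; axes as the head's.
- dowel_nominal (a point): Mean place of the foot of the short steel dowel (10 mm across, 9 mm tall), level with the top face at head x -45, y +150 mm; axes as the head's. The dowel stands on the timing housing, which slides in slotted holes to set the chain: the real dowel is up to 10 mm either way along head x from here. Slot underside above this point: 9 mm riding on the dowel, 4 to 5 on the seal ring, 0 home.
- seal (a joint): Black rubber seal ring round the short dowel, 22 mm across, standing 5 mm above the head's top face at 0; the value is how far it has been pushed down into its recess (m, up to 0.005; 0 to 0.001 at the start). It is stiff: it slides down under about 9 N and stays there.
- cover: Black plastic rocker cover, loose, about 0.55 kg. Origin: centre of its pivot hole (14 mm square, over the tall dowel) on the flat underside; y runs along the cover to the free end, z up. Flange 10 mm thick, x -68 to +68, y -24 to +324 mm. Turned 0.13 to 0.28 rad counter-clockwise (from above) from square on the head at the start, free end nearer the robot; within 0.045 rad of square when fitted.
- cover_slot (a point): Centre of the slot for the short dowel at the cover's free end: x -45, y +300 mm from the cover's origin, on the underside; axes as the cover's. The slot is 12 mm across (x) by 17 mm long (y): the dowel has 1 mm of play either side across. The end flange here (y 270 to 324 mm, 10 mm thick) has a flat clear top to press on.
- dome_end (a point): Point on the cover's top near the free end (x 0, y +250, z +52 mm from the cover's origin); axes as the cover's. The dome has upright sides at x -50 and +50 mm and runs from y +30 to +270 mm, from the flange (z 10) to its top (z 52; rims, ribs and cap stand up to 12 mm higher). Pushed sideways here the cover slides with 0.5 to 4 N while it rides on the dowel.
- bolt_block: Bystander: wooden block 75 x 150 x 35 mm with six cover bolts standing in it (67 mm high in all), on the bench before the head's right-hand part. Origin: centre of its underside.
- spanner: Bystander: steel spanner 190 mm long lying on the bench behind the head.
- socket: Bystander: steel socket, 26 mm across and 50 mm high, standing on the bench beyond the head's left-hand end.
- driver: Bystander: screwdriver 220 mm long lying on the bench at the left.
- sprayer: Bystander: white bottle with orange cap, 68 mm across and 190 mm high, at the left.
- oil_can: Bystander: blue can, 84 mm across and 130 mm high, at the right.
- parts_tray: Bystander: steel tray 140 x 200 x 40 mm on the bench at the right.

How it is judged:
By the outcome, as a careful person would: the job done as asked, in the order asked, and still so for the second after the job is handed in, with the robot touching nothing.
It also fails if it takes over 64 s, if anything falls off the work surface, if the arm or the gripper's body presses on something with over 40 N, if the wrist force passes 120 N, or if a joint passes its speed limit or range.

### The arm

A 6-joint arm with a two-finger parallel gripper is mounted at the origin on the work surface. World frame = base frame: x ahead of the robot, y to its left, z up, the work surface at z = 0. Lengths are in mm, angles in rad, forces in N, time in s.
With the tool pointing down it reaches from about 325 to 875 mm from the base axis. Payload 4.4 kg.
Tool frame: the origin (TCP) lies on the centre line of the jaws, within the pads' length; the fingertips stand ahead of it and the grasp point (between the pads) lies 6 mm ahead of it (ctrl.tcp_to_tips is the z of the fingertips in the tool frame, in mm); z points along the fingers, y is the line along which they close (so a half turn about z gives the same grasp; the last joint's range is limited). The gripper opens to 85 mm and grips with 20 to 120 N. Pads are 22 mm wide; open, the fingers measure 114 mm over their backs; the gripper's body (76 mm by 85 mm) begins 54 mm behind the grasp point. The pads swing forward as they close: fully open they stand 13 mm farther back than shut.
Start: joints at [1.149, 0.207, 1.542, -0, 1.393, -0.15], TCP at [154.378, 553.891, 256.282] pointing down, gripper open.
Joint ranges: [-2.73, 2.73], [-0.86, 2.22], [0.23, 2.46], [-1.11, 4.25], [0.08, 2.63], [-2.82, 2.82]. Speed limits (rad/s): [2.79, 2.79, 3.14, 3.14, 3.14, 3.14].

### API

Orientations are given as a 3x3 rotation matrix whose columns are the frame's x, y, z axes.
In Python, from plant import ctrl, sensors, optics gives the robot as it stands. Calls block until the motion is done:
- ctrl.move_ptp(position, orientation): joint-space move of the TCP to a pose.
- ctrl.move_l(position, rot=None, vel=150, threshold=None): straight line of the TCP; rot=None keeps the orientation; vel is the mean speed in mm/s. With threshold (N) it stops when the force on the tool has changed by that much, and returns True; else False.
- ctrl.set_joints(angles): joint-space move.
- ctrl.gripper_to(opening, force=None): finger opening in mm; force is the grip in N (None keeps the last); returns when the fingers have stopped.
- ctrl.hold(seconds).
- ctrl.solve_ik(position, orientation): joint angles nearest the present ones, or None.
- sensors.read_state(): the state.
- optics.grab_frame(name): name is "side" or "top"; returns (picture, depth): 420x560x3 uint8, red, green, blue; 420x560 float32, mm along the optical axis (not along the pixel's ray), 0 where there is no reading.
- optics.camera_params(name): a dict with "mtx" (3x3 intrinsics, pixels), "R" (3x3) and "t" (3): a world point X has camera coordinates R X + t. Camera axes: x right, y down, z forward; pixel columns grow to the right and rows downward; lengths in mm; the calibration is good to about 2 mm. A picture is of the moment at which its call begins. camera_params takes no time and is no camera call.
A pose or a line that the arm cannot do raises ctrl.MotionError and nothing moves.
- ctrl.finish_job(): hands the job in; it is judged then, once.
The state is a dict: "t": time; "q": joint angles; "qvel": joint speeds; "tau": joint torques, N m; "eef_pos": TCP position; "eef_rot": TCP orientation; "force": force on the tool from outside, world axes, zero at the start; "wrist_torque": the same for the moment, N m; "grip_width": finger opening in mm; "grasp_force": force on a finger pad.
Only numpy, scipy, OpenCV 4.12 (cv2) and the standard library are available. Lean on these libraries where they do the work, as an engineer would, in place of code of your own. Each camera call takes 0.05 s, during which the arm holds its last target. There are 200 camera calls.

## Working session

There is one attempt and no reset: what is moved stays moved. The work goes in short steps, each a Python script; the robot and the scene stay as the last script left them, time stands still between calls to the robot, and variables do not carry over. Pictures are saved under pics/ and viewed, at most 10 in all, crops included, and the job is handed in when it is done.

```bash
mkdir -p pics; ls; python3 - <<'E'
from plant import ctrl,sensors,optics
import cv2,numpy as np
for n in("side","top"):
    p,d=optics.grab_frame(n);cv2.imwrite(f"pics/{n}0.png",p[:,:,::-1]);np.savez(f"{n}0.npz",p=p,d=d)
    c=optics.camera_params(n);print(n,c["mtx"],c["R"],c["t"])
s=sensors.read_state();print(s["t"],s["eef_rot"],s["force"],s["grip_width"],ctrl.tcp_to_tips)
E
```

```text
pics
side [[517.81898582   0.         279.16694973]
 [  0.         517.81898582 208.71146785]
 [  0.           0.           1.        ]] [[-0.99330867 -0.11471842 -0.01332525]
 [-0.07590954  0.73548107 -0.67327953]
 [ 0.08703803 -0.66776289 -0.73926795]] [ 547.42074937  150.14119732 1521.60893063]
top [[453.46148545   0.         280.37769013]
 [  0.         453.46148545 207.06152584]
 [  0.           0.           1.        ]] [[ 0.02283841 -0.99973522  0.00280929]
 [-0.98126324 -0.02295399 -0.19129967]
 [ 0.19131351  0.00161233 -0.98152766]] [ -40.73453785  563.69797181 1249.17013169]
0.1 [[-9.63288899e-01  2.68465525e-01 -8.71238275e-04]
 [ 2.68466746e-01  9.63287021e-01 -1.92898634e-03]
 [ 3.21386192e-04 -2.09206964e-03 -9.99997760e-01]] [ 0.02365086  0.29510905 -0.04033223] 85.17063526042267 25.0
```

View pics/side0.png

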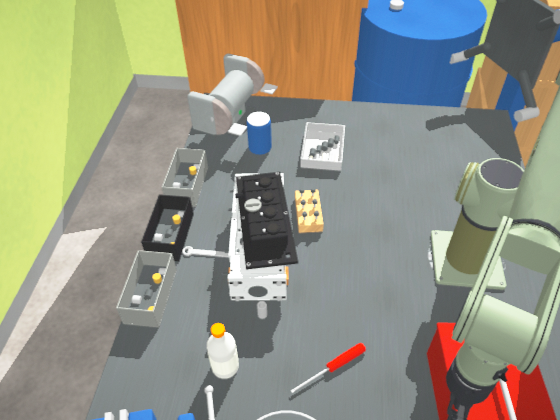

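View pics/top0.png

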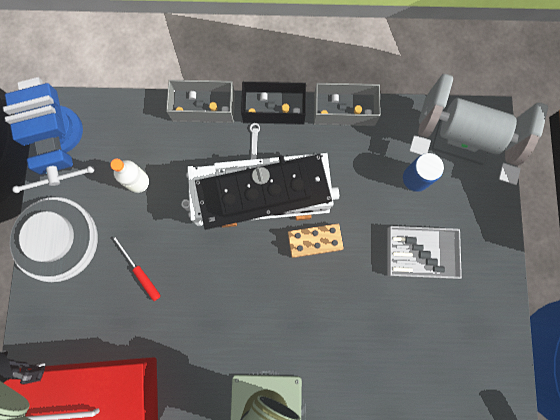

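The top view shows the cover as a black rectangle at about (195–333, 153–228), turned on the white head (188–338, 158–225). The sprayer is at (130,175), the bolt block at (316,240) and the spanner at (255,140). Next I'll measure the head and cover from the depth points.

```bash
cat > h.py <<'E'
import cv2,numpy as np
from plant import ctrl,sensors,optics
def cloud(n,d):
    c=optics.camera_params(n);K=c["mtx"];v,u=np.mgrid[:d.shape[0],:d.shape[1]]
    P=np.dstack([(u-K[0,2])/K[0,0]*d,(v-K[1,2])/K[1,1]*d,d])
    return (P-c["t"])@c["R"]
def rect(Q):
    b=cv2.minAreaRect(Q[:,:2].astype(np.float32));return cv2.boxPoints(b).round(1).tolist(),b[1]
def frame(n):
    p,d=optics.grab_frame(n);return p,d,cloud(n,d)
def big(m):
    k,l,s,_=cv2.connectedComponentsWithStats(m.astype(np.uint8));return l==1+np.argmax(s[1:,4])
E
python3 - <<'E'
from h import *
for n in("top","side"):
    f=np.load(n+"0.npz");p,d=f["p"],f["d"];W=cloud(n,d)
    x,y,z=W[...,0],W[...,1],W[...,2];mx=p.max(2)
    roi=(d>0)&(x>350)&(x<720)&(y>-200)&(y<320)&(z>100)
    print(n,np.histogram(z[roi],bins=range(100,225,5)))
    cov=big(roi&(mx<75)&(z>135)); fl=cov&(z<165)
    hd=big(roi&(mx>110)&(abs(z-135)<8))
    for nm,m in(("cover",cov),("flange",fl),("head",roi&(abs(z-135)<6)&(mx>100))):
        print(nm,m.sum(),rect(W[m]))
    A=W[fl];print("plane",np.linalg.lstsq(np.c_[A[:,:2],np.ones(len(A))],A[:,2],rcond=None)[0])
    c=p[130:260,160:360] if n=="top" else p[150:330,190:340]
    cv2.imwrite(f"pics/{n}c.png",cv2.resize(c[:,:,::-1],None,fx=4 if n=="top" else 3.3,fy=4 if n=="top" else 3.3,interpolation=cv2.INTER_CUBIC))
E
```

```text
top (array([  40,   59,   36,   47,   59,   80,  687,  638,  419,  996, 1004,
        393,   35,   33,   50,   63,   87,  671, 1578,  988,  165,    6,
          0,    0]), array([100, 105, 110, 115, 120, 125, 130, 135, 140, 145, 150, 155, 160,
       165, 170, 175, 180, 185, 190, 195, 200, 205, 210, 215, 220]))
cover 5904 ([[480.70001220703125, 171.3000030517578], [566.2000122070312, -168.0], [705.7000122070312, -132.89999389648438], [620.2000122070312, 206.5]], (143.82986450195312, 349.9397277832031))
flange 2557 ([[478.70001220703125, 170.8000030517578], [567.9000244140625, -168.89999389648438], [702.0999755859375, -133.6999969482422], [613.0, 206.0]], (138.7559814453125, 351.169921875))
head 1335 ([[492.1000061035156, 210.60000610351562], [537.5999755859375, -172.8000030517578], [704.2999877929688, -153.10000610351562], [658.7999877929688, 230.39999389648438]], (167.8203125, 386.15618896484375))
plane [-1.20000442e-02  2.51890371e-02  1.56591456e+02]
side (array([  73,  123,   91,  117,  102,  135,  482,  772,  126,  436,  913,
        485,   54,   51,   69,   61,   74,  290, 1016,  815,  206,   10,
          0,    0]), array([100, 105, 110, 115, 120, 125, 130, 135, 140, 145, 150, 155, 160,
       165, 170, 175, 180, 185, 190, 195, 200, 205, 210, 215, 220]))
cover 3706 ([[481.79998779296875, 173.5], [569.0, -164.5], [702.4000244140625, -130.10000610351562], [615.2000122070312, 207.89999389648438]], (137.73594665527344, 349.14324951171875))
flange 1616 ([[481.79998779296875, 173.5], [569.0, -164.5], [697.2999877929688, -131.39999389648438], [610.0999755859375, 206.60000610351562]], (132.47637939453125, 349.14324951171875))
head 1309 ([[506.6000061035156, 214.10000610351562], [557.9000244140625, -175.8000030517578], [707.0, -156.1999969482422], [655.7000122070312, 233.6999969482422]], (150.37576293945312, 393.29742431640625))
plane [-5.46013191e-03  2.60504682e-02  1.53542335e+02]
```

View pics/topc.png

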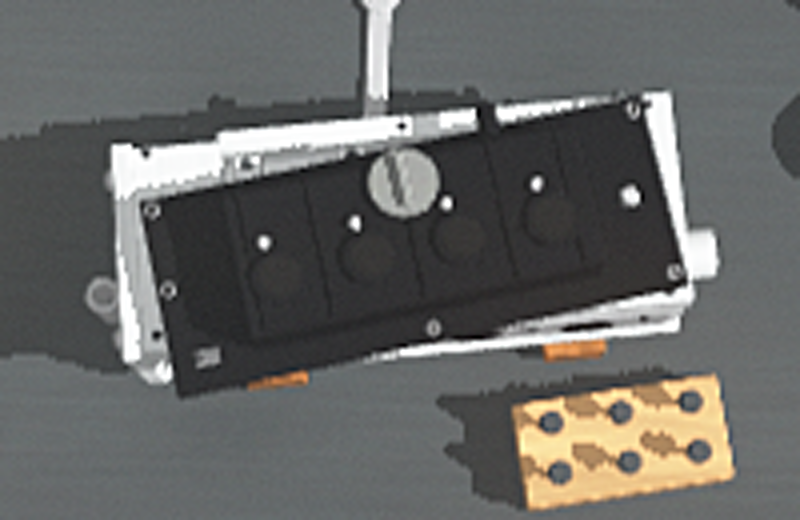

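```bash
cat >> h.py <<'E'
def ray(n,u,v,z):
    c=optics.camera_params(n);r=c["R"].T@np.linalg.solve(c["mtx"],[u,v,1]);o=-c["R"].T@c["t"]
    return (o+r*(z-o[2])/r[2])[:2]
E
python3 - <<'E'
from h import *
f=lambda u,v,z:ray("top",160+(u+.5)/4-.5,130+(v+.5)/4-.5,z).round(1)
print("pivot",f(630,195,149),"slot",f(207,357,154))
for n,u,v in(("TL",112,145),("TR",672,92),("BR",682,330),("BL",125,362)):print(n,f(u,v,135))
for n,u,v,z in(("cTL",138,203,155),("cTR",645,95,146),("cBR",690,287,146),("cBL",180,397,155)):print(n,f(u,v,z))
E
```

```text
pivot [ 627.2 -125.1] slot [509.1 153.3]
TL [657.8 229. ]
TR [ 704.8 -154.7]
BR [ 538.1 -161.9]
BL [507.6 210.9]
cTL [612.3 204.7]
cTR [ 698.7 -135.1]
cBR [ 565.4 -166. ]
cBL [482.  169.5]
```

```bash
cat >> h.py <<'E'
PIV=np.array([629.,-126.])
def loc(x,y,th):
    c,s=np.cos(th),np.sin(th);return PIV+[c*x-s*y,s*x+c*y]
def down(th):   # tool z down, tool x along -cover x
    c,s=np.cos(th),np.sin(th);return np.array([[-c,s,0],[-s,-c,0],[0,0,-1.]]) @ np.diag([1,-1,1])
def st(m):
    s=sensors.read_state();print(m,round(s["t"],2),s["eef_pos"].round(1) if hasattr(s["eef_pos"],"round") else s["eef_pos"],np.round(s["force"],1),round(s["grip_width"],1))
E
python3 - <<'E'
from h import *
R=down(.18);print(R.round(2),np.linalg.det(R))
ctrl.gripper_to(0);st("closed")
a=loc(-95,250,.248);z=163+25
ctrl.move_ptp([*a,260],R);st("above")
ctrl.move_l([*a,z],vel=100);st("down")
b=loc(-61,250,.06)
r=ctrl.move_l([*b,z],vel=14,threshold=6.5);st(r)
p,d,W=frame("top");cv2.imwrite("pics/t1.png",cv2.resize(p[130:260,160:360,::-1],None,fx=4,fy=4,interpolation=cv2.INTER_CUBIC))
st("after")
E
```

```text
[[-0.98 -0.18  0.  ]
 [-0.18  0.98  0.  ]
 [ 0.    0.   -1.  ]] 1.0000000000000002
closed 0.87 [154.4 553.9 256.3] [-0.1 -1.   0.3] 0.5
above 2.89 [475.5  93.6 260. ] [ 0.8 -0.5  0.6] 0.2
down 3.76 [476.1  93.1 188.6] [ 0.4  0.7 -0. ] 0.1
True 6.81 [513.7 106.9 187.4] [-0.2  0.6 -0.1] -0.2
after 6.86 [513.2 106.9 187.1] [ 1.6 -0.1  0.2] -0.1
```

View pics/t1.png

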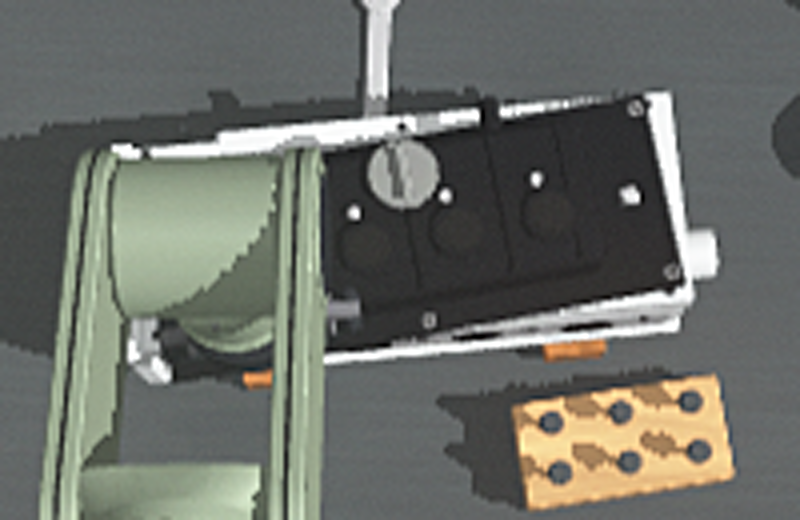

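The cover has swung part way: its cap moved from crop (403,183) to (403,173), and the force has gone back to about 0. So that stop was only the contact bump, and I'll keep pushing more slowly.

```bash
python3 - <<'E'
from h import *
b=loc(-61,250,.06)
for i in range(3):
    s=sensors.read_state()["eef_pos"]
    if np.hypot(*(b-np.array(s)[:2]))<3: break
    r=ctrl.move_l([*b,188],vel=9,threshold=7);st(r);ctrl.hold(.2);st("held")
    f=sensors.read_state()["force"]
    if np.hypot(f[0],f[1])>4: break
E
```

```text
True 9.62 [535.8 114.2 187.1] [ 0.9 -0.3 -0.2] -0.0
held 9.82 [534.5 114.3 185.9] [-0.5 -0.3  0.3] -0.1
True 10.62 [535.8 115.1 185.5] [ 0.   0.4 -0. ] -0.1
held 10.82 [535.1 115.  184.7] [ 0.6 -0.2 -0.7] -0.2
True 11.54 [535.9 115.4 184.7] [-0.6 -0.3 -0.2] -0.1
held 11.74 [535.2 115.4 183.8] [ 0.2 -0.5 -0.2] 0.1
```

Three pushes all stopped at x≈535.9, so the slot looks caught on the dowel. I'll back off, lift clear and check the cover's yaw and flange height.

```bash
python3 - <<'E'
from h import *
s=np.array(sensors.read_state()["eef_pos"])
ctrl.move_l([s[0]-25,s[1]-3,s[2]],vel=60)
ctrl.move_l([s[0]-25,s[1]-3,262],vel=120)
ctrl.move_l([400,100,262],vel=200);st("clear")
for n in("top","side"):
    p,d,W=frame(n);x,y,z=W[...,0],W[...,1],W[...,2]
    roi=(d>0)&(x>470)&(x<720)&(y>-200)&(y<320)&(z>136)&(z<225)&(p.max(2)<75)
    m=big(roi);print(n,rect(W[m]))
    A=W[m&(z<162)];k=np.linalg.lstsq(np.c_[A[:,:2],np.ones(len(A))],A[:,2],rcond=None)[0]
    e=loc(-45,300,.121);print("flange z at slot",k@[*e,1],"at pivot",k@[*PIV,1])
    c=p[130:260,160:360] if n=="top" else p[150:330,190:340]
    cv2.imwrite(f"pics/{n}2.png",cv2.resize(c[:,:,::-1],None,fx=4 if n=="top" else 3.3,fy=4 if n=="top" else 3.3,interpolation=cv2.INTER_CUBIC))
E
```

```text
clear 13.82 [400.6 100.  262. ] [ 0.3  0.2 -0.3] -0.2
top ([[518.7999877929688, 188.8000030517578], [563.7000122070312, -156.60000610351562], [705.5999755859375, -138.1999969482422], [660.7999877929688, 207.3000030517578]], (143.1514434814453, 348.3633728027344))
flange z at slot 149.22523875033994 at pivot 145.58915792457023
side ([[520.9000244140625, 190.1999969482422], [566.2999877929688, -159.8000030517578], [704.5, -141.89999389648438], [659.0, 208.10000610351562]], (139.33761596679688, 352.9479064941406))
flange z at slot 150.03323529347406 at pivot 146.73586490438444
```

View pics/top2.png

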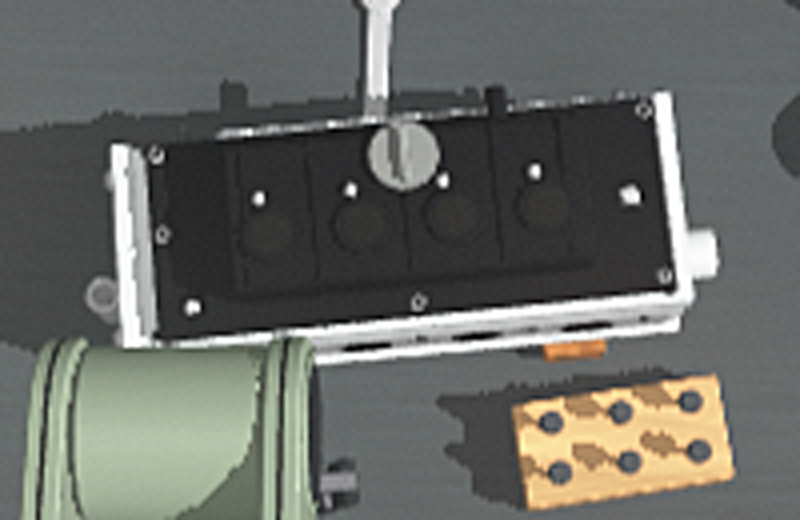

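The slot is over the dowel: its shiny head shows at crop (193,307), and the flange there has dropped from about 155 to 149.5, onto the seal. I'll press straight down at that point.

```bash
python3 - <<'E'
from h import *
r=ray("top",160+193.5/4-.5,130+307.5/4-.5,144);a=loc(-45,300,.129);print(r,a)
c=(r+a)/2;R=down(.129)
ctrl.move_l([*c,262],R,vel=150)
ctrl.move_l([*c,162+25],vel=80);st("near")
for i in range(3):
    t=ctrl.move_l([*c,138+25],vel=9,threshold=17);st(t)
E
```

```text
[544.37631444 165.96898721] [545.78114874 165.71839639]
near 16.22 [545.6 165.9 187.7] [-0.1  0.3 -0.3] -0.2
True 18.14 [545.1 166.  170.1] [-1.1  0.3  4.3] 0.2
True 18.54 [545.1 166.  170. ] [-1.5 -0.3  5.4] 0.0
True 18.96 [545.1 166.  170. ] [-1.1  0.1  4.8] 0.2
```

```bash
python3 - <<'E'
from h import *
s=np.array(sensors.read_state()["eef_pos"])
ctrl.move_l([s[0],s[1],262],vel=100)
ctrl.move_l([400,100,262],vel=200);st("clear")
for n in("top","side"):
    p,d,W=frame(n);x,y,z=W[...,0],W[...,1],W[...,2]
    m=big((d>0)&(x>470)&(x<720)&(y>-200)&(y<320)&(z>136)&(z<225)&(p.max(2)<75));print(n,rect(W[m]))
    A=W[m&(z<162)];k=np.linalg.lstsq(np.c_[A[:,:2],np.ones(len(A))],A[:,2],rcond=None)[0]
    print([round(k@[*loc(a,b,.129),1],1) for a,b in((-45,300),(60,300),(-60,0),(60,0))])
    cv2.imwrite(f"pics/{n}3.png",p[:,:,::-1])
c=p[150:330,190:340]
cv2.imwrite("pics/s3c.png",cv2.resize(c[:,:,::-1],None,fx=3.3,fy=3.3,interpolation=cv2.INTER_CUBIC))
E
```

```text
clear 20.98 [400.7 100.1 262.2] [-0.2 -1.2 -0.5] 0.2
top ([[519.0999755859375, 191.0], [563.4000244140625, -156.39999389648438], [706.0, -138.1999969482422], [661.7000122070312, 209.1999969482422]], (143.75559997558594, 350.1533508300781))
[np.float64(145.5), np.float64(144.6), np.float64(145.9), np.float64(144.8)]
side ([[520.7000122070312, 191.10000610351562], [565.9000244140625, -156.89999389648438], [704.0999755859375, -139.0], [658.7999877929688, 209.10000610351562]], (139.29669189453125, 350.9862060546875))
[np.float64(146.3), np.float64(146.4), np.float64(146.4), np.float64(146.5)]
```

View pics/s3c.png

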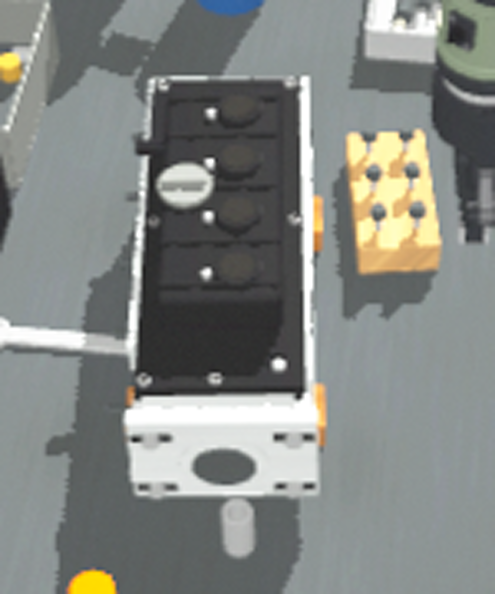

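The cover is flat on the head: all four flange corners are level to about 1 mm in each view. The dowel shows in the slot at crop (279,364), and the bystanders in view look undisturbed.

```bash
python3 -c "
from plant import ctrl
print(ctrl.finish_job())"
```

```text
the job is handed in; nothing more can be done
None
```

The job is handed in at about 21 s of the 64 s: the cover swung until the slot dropped over the short dowel, then was pressed past the seal and now sits flat, with force stops set at 7 N sideways and 17 N down (peak forces not logged).

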